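# Close and latch the two-part casting mould

## Task

The plaster casting mould has to be closed, ready for the slip to be poured: slide its front half home along the cradle until the two plaster faces meet, and press it there for a moment with a steady 15 N or so, enough to seat it but never above 24 N, because plaster chips. Then bring the wire loop of the draw latch down behind the keeper on the front half and draw it back under the keeper's lip until it catches, and press the latch's lever down until it has snapped over centre and lies flat, so that the latch holds the mould tightly shut. Do not force the lever, leave the other things on the bench alone, and let go of everything at the end.

Things in the scene. Friction and masses are not known exactly. Their poses are not given: they have to be found in the camera images.
- casting_cradle: Plywood cradle fixed on the bench, 266 x 170 mm, board top 18 mm above the bench, with two wooden rails (13.5 mm high) along its x whose lips hold down the halves' base flanges. Origin at bench height in the middle of the width, near the joint between the halves; x points from the front half to the back half, y to the left of that, z up.
- back_half: Back half, fixed on the cradle: plywood casing 120 mm wide, 72 high (top 90 mm above the bench), from cradle x = 2 to 84 mm, holding an interchangeable plaster insert that stands proud of it by 2 to 18 mm: its face lies at cradle x = 0 to -16 mm and is not measured, so home must be felt. Origin on the board at the cradle's origin, axes as the cradle's.
- front_half: Loose front half, 0.5 to 0.7 kg: plaster in a plywood casing, 80 mm long (x), 120 wide, 72 high, with a base flange that slides under the rails' lips (1.5 mm play a side; waxed, friction 1 to 3 N; it cannot be lifted out). Origin under its middle, on the board; axes as the cradle's; plaster face at its x = +40 mm, back board at -40 mm. Home, its origin is at cradle x = -40 to -56 mm.
- keeper_seat (a point): Where the centre of the loop's bar sits when hooked, on the steel keeper on the front half's top, 7 mm above that top. Its post (22 mm wide, 5 mm thick) has its face 3 mm from here towards the back half; the lip on the post, 12 to 16 mm above the half's top, overhangs that face by 5 mm away from the back half. Throat under the lip: 9.5 mm high, above a 2.5 mm base plate.
- loop: Wire loop, raised at the start. Origin: centre of its cross-bar (6 mm thick, along y). Two 5 mm wires at y = -19 and 19 mm (43 mm over both) run 92.6 mm to its pivot; its x points from bar to pivot. Springs let it stretch up to 14 mm, 7 N per mm. It turns stiffly and stays where left: released beside the lip, not under it, it lifts off as the lever closes.
- loop_pivot (a point): Axis (along y) on which the loop turns, in the lever 24 mm from the lever's hinge: above the hinge when the lever is up, beyond it (away from the keeper) when down, so closing the lever draws the loop back. While the loop is slack, pulling it with about 3 N turns the lever with it. The bar moves on a circle round this axis in the cradle's x-z plane.
- lever_pivot (a point): Fixed hinge axis (along y) of the lever on the latch base, on top of the back half, y = 0, 104 mm above the bench; the base is screwed down through slots, so the axis lies anywhere from cradle x = +18 to +34 mm.
- lever_push (a point): Point on the lever's outer face near its free end where it is pressed: 62 mm along the lever from the hinge and 8 mm out from the line through the hinge; that face looks up when the lever is closed, and towards the front half when the lever stands up. Lever: pressed steel, 23 mm wide, its end 75 mm from the hinge.
- latch_lever (a joint): Lever angle: 0 closed, flat, pointing away from the front half; 1.57 straight up; 1.75 its open stop. Closing moves the free end from above towards the cradle's +x and down. Friction holds it anywhere (1 N at the end). With the loop hooked its springs resist from about 1.1 rad on, by 4 to 8 N at the end; past dead centre near 0.2 rad it snaps to 0.
- raw_cup: Small unfired clay cup without a handle, 75 mm wide, 64 mm high, beside the cradle; a bystander, origin under its middle.
- kidney: Flat kidney-shaped potter's rib, 64 x 74 x 8 mm, beside the cradle; a bystander, origin under its middle.
- trim_tool: Loop trimming tool, 134 mm long, beside the cradle; a bystander, origin under its middle.
- handled_cup: Clay cup with a handle, 147 x 114 mm, 88 mm high, beyond the cradle; a bystander, origin under its middle.

How it is judged:
On the way, in this order (a step that is already met when the one before it is completed fails the run):
1. the front half has been pushed home and pressed firmly against the back half, the loop still raised (contact force between front_half and back_half above 9 N and x of front_half in the frame of casting_cradle above -0.059 m and value of joint latch_lever above 1.3 rad and z of loop in the frame of keeper_seat above 0.03 m), for 0.2 s.
2. the loop's bar is behind the keeper and under its lip, the lever still up (x of loop in the frame of keeper_seat between -0.003 and 0.003 m and z of loop in the frame of keeper_seat between -0.005 and 0.0035 m and value of joint latch_lever above 0.5 rad), for 0.1 s.
At the end, for the whole second after the job is handed in: The lever lies flat (within 0.1 rad of its stop), the hooked loop pulls on the keeper with more than 10 N and so holds the halves together, and the front half stands home, level and straight on the cradle (within 0.05 rad), at rest (value of joint latch_lever below 0.1 rad and contact force between loop and front_half above 10 N and x of front_half in the frame of casting_cradle above -0.059 m and angle between the x axis of front_half and the x axis of casting_cradle, either way round below 0.05 rad and angle between front_half's own z axis and vertical below 0.05 rad and linear speed of front_half below 0.01 m/s); the robot touches nothing.
It fails at once if the front half pressed with more than 24 N by the robot (plaster chips) (contact force between any of the fingers, the arm and front_half above 24 N).
It fails at once if the lever forced with more than 40 N by the robot (value of joint latch_lever below 0.6 rad and contact force between any of the fingers, the arm and latch_lever above 40 N).
It fails at once if another thing on the bench pushed away (distance of any of raw_cup, kidney, trim_tool, handled_cup from where it was at the start of the episode above 0.03 m).
It also fails if it takes over 72 s, if anything falls off the work surface, if the arm or the gripper's body presses on something with over 40 N, if the wrist force passes 120 N, or if a joint passes its speed limit or range.

## Robot

A 6-joint arm with a two-finger parallel gripper is mounted at the origin on the work surface; the furniture and walls round the work are solid. World frame = base frame: x ahead of the robot, y to its left, z up, the work surface at z = 0. Lengths are in m, angles in rad, forces in N, time in s.
With the tool pointing down it reaches from about 0.35 to 0.975 m from the base axis. Payload 4.9 kg.
Tool frame: the origin (TCP) lies midway between the tips of the shut fingers; the grasp point (between the pads) lies 19 mm behind it; z points along the fingers, y is the line along which they close (so a half turn about z gives the same grasp; the last joint's range is limited). The gripper opens to 85 mm and grips with 20 to 120 N. Pads are 22 mm wide; open, the fingers measure 114 mm over their backs; the gripper's body (76 mm by 85 mm) begins 54 mm behind the grasp point. The pads swing forward as they close: fully open they stand 13 mm farther back than shut.
Start: joints at [-1.262, 0.053, 1.613, -0, 1.476, -0.119], TCP at [0.259, -0.569, 0.231] pointing down, gripper open.
Joint ranges: [-3.01, 3.01], [-1.01, 2.22], [0.06, 2.58], [-1.02, 4.17], [0.09, 2.62], [-3.14, 3.14]. Speed limits (rad/s): [2.57, 2.57, 3.14, 3.14, 3.14, 3.14].

## Interface

Orientations are given as a unit quaternion [w, x, y, z].
In Python, from plant import * gives the robot as it stands.
- The arm moves only by the tool jog_arm, never from a script. Its argument "targets" is a list of rows, each a list of 3 entries, a list of its own where there are three numbers: the shift along the tool's x, y, z in units of 25 mm (1.0 is 25 mm), then the turn, a rotation vector about the tool's x, y, z in units of 8 degrees (1.0 is 8 degrees), then the opening in per cent of the stroke, from 0 (shut) to 100 (fully open). A call has 1 to 8 rows; each row is the pose to reach, as a shift and turn from the pose commanded when the call began, along the tool's axes at that moment; what a row does not reach only later rows make up. A row lasts 1/8 s, in which the tool goes at most 62.5 mm and 10.7 degrees, less where a joint would pass 70% of its speed; a pose out of reach is approached as far as the arm can. A call with a gripper value outside its range is refused whole. The fingers move at their own pace and stop on an object; the grip force is fixed at half the most. Time passes only in rows, so rows that repeat a pose let the fingers close. It gives the time, the measured TCP pose, the force, the opening and the grip force at its end, in the units of the state.
- state(): the state, without advancing time (a new reading comes with each control period).
- grab_frame(name): name is "scene" or "side" or "wrist"; returns (picture, depth): 384x512x3 uint8, red, green, blue; 384x512 float32, m along the optical axis (not along the pixel's ray), 0 where there is no reading.
- camera_params(name): a dict with "fovy" (degrees; the focal length in pixels is half the picture's height over the tangent of half this angle, whatever the lens; pixels are square), "cx", "cy" (the principal point, pixels), "dist" ([k1, k2, p1, p2, k3] as OpenCV has them; the pictures are not rectified), "rvec" (rotation vector, rad) and "tvec" (3), from world to camera coordinates, as OpenCV has them; the wrist camera has in their place "hand_eye" (4x4, takes a point from camera to tool coordinates, whose origin is the TCP and whose axes are the flange's). Camera axes: x right, y down, z forward; pixel columns grow to the right and rows downward; lengths in m; the calibration is good to about 2 mm. A picture is of the moment at which its call begins: read the wrist's pose just before it. camera_params takes no time and is no camera call.
- job_done(): hands the job in; it is judged then, once.
The state is a dict: "time": time; "joint_pos": joint angles; "joint_vel": joint speeds; "joint_efforts": joint torques, N m; "tool_pos": TCP position; "tool_rot": TCP orientation; "contact_force": force on the tool from outside, world axes, zero at the start; "ft_torque": the same for the moment, N m; "gripper_width": opening from 0.0 (shut) to 1.0 (fully open); "grasp_force": force on a finger pad.
Only numpy, scipy, OpenCV 4.12 (cv2) and the standard library are available. Lean on these libraries where they do the work, as an engineer would, in place of code of your own. Each camera call takes 0.05 s, during which the arm holds its last target. There are 200 camera calls.

## Working session

There is one attempt and no reset: what is moved stays moved. The work goes in short steps, Python scripts to look and compute and a tool call to move; the robot and the scene stay as the last step left them, time stands still between calls to the robot, and variables do not carry over. Pictures are saved under pics/ and viewed, at most 10 in all, crops included, and the job is handed in when it is done.

Besides the shell and the picture viewer there is one more tool, called as name(argument=value, ...) on one line, values as JSON. jog_arm: Moves the arm, as the interface text tells. Its arguments: {"type":"object","properties":{"targets":{"type":"array"}},"required":["targets"]}

```bash
ls; mkdir -p pics; cat > h.py <<'E'
from plant import *
import numpy as np, cv2
from scipy.spatial.transform import Rotation as R
def K(p):
    f=192/np.tan(np.radians(p["fovy"]/2)); return np.array([[f,0,p["cx"]],[0,f,p["cy"]],[0,0,1]])
def Rq(q): return R.from_quat([q[1],q[2],q[3],q[0]])
def pose(name,s=None):
    p=camera_params(name)
    if name=="wrist":
        H=np.array(p["hand_eye"]); T=np.eye(4); T[:3,:3]=Rq(s["tool_rot"]).as_matrix(); T[:3,3]=s["tool_pos"]
        return p,T@H
    M=np.eye(4); M[:3,:3]=cv2.Rodrigues(np.array(p["rvec"],float))[0]; M[:3,3]=np.ravel(p["tvec"]); return p,np.linalg.inv(M)
def rays(name,uv,s=None):
    p,W=pose(name,s); n=cv2.undistortPoints(np.array(uv,float).reshape(-1,1,2),K(p),np.array(p["dist"],float)).reshape(-1,2)
    return W[:3,3],np.c_[n,np.ones(len(n))]@W[:3,:3].T
def onz(name,uv,z,s=None):
    o,d=rays(name,uv,s); return o+d*((z-o[2])/d[:,2])[:,None]
def cloud(name,depth,s=None):
    v,u=np.mgrid[:384,:512]; o,d=rays(name,np.c_[u.ravel(),v.ravel()],s)
    return (o+d*depth.reshape(-1,1)).reshape(384,512,3)
E
python3 - <<'E'
from h import *
for n in("scene","side"):
    a,d=grab_frame(n); cv2.imwrite(f"pics/{n}0.png",a[:,:,::-1]); np.savez(f"{n}0.npz",a=a,d=d)
a=cv2.imread("pics/scene0.png");b=cv2.imread("pics/side0.png")
print(state()); print(pose("scene")[1].round(3),pose("side")[1].round(3))
print(camera_params("wrist"))
E
```

```text
pics
{'time': 0.1, 'joint_pos': array([-1.26196461e+00,  5.33049347e-02,  1.61413011e+00,  1.33271294e-05,
        1.47598556e+00, -1.19013507e-01]), 'joint_vel': array([ 0.0012613 , -0.00073697, -0.00313226,  0.000724  ,  0.00024022,
        0.00022021]), 'joint_efforts': array([ 4.67419395e-04, -3.94902778e+01, -3.71362352e+01, -9.17172497e-05,
        3.87266366e-03,  2.02989378e-05]), 'tool_pos': array([ 0.25914797, -0.56814004,  0.23019309]), 'tool_rot': array([-9.10489063e-04,  9.77205412e-01,  2.12294012e-01, -8.00110595e-05]), 'contact_force': array([ 0.10424934, -0.03799844, -0.24502977]), 'ft_torque': array([ 0.04703036,  0.01571107, -0.00447546]), 'grasp_force': 0.0, 'gripper_width': 0.9983696641241214}
[[ 0.848 -0.375  0.374  0.278]
 [-0.53  -0.624  0.574 -0.458]
 [ 0.018 -0.685 -0.728  0.761]
 [ 0.     0.     0.     1.   ]] [[-0.943 -0.187  0.276  0.267]
 [-0.332  0.462 -0.822  1.059]
 [ 0.026 -0.867 -0.498  0.678]
 [ 0.     0.     0.     1.   ]]
{'fovy': 69.95376817768246, 'cx': 254.09304397690946, 'cy': 189.3811704684391, 'dist': array([-0.06127429,  0.        ,  0.        ,  0.        ,  0.        ]), 'hand_eye': array([[ 4.00005260e-05, -9.64570226e-01, -2.63826225e-01,
         6.69514629e-02],
       [ 9.99999976e-01, -1.85252749e-05,  2.19346859e-04,
        -1.73648554e-03],
       [-2.16462902e-04, -2.63826227e-01,  9.64570202e-01,
        -1.42779502e-01],
       [ 0.00000000e+00,  0.00000000e+00,  0.00000000e+00,
         1.00000000e+00]])}
```

View pics/scene0.png

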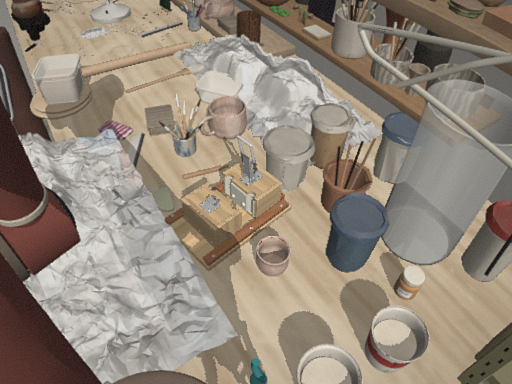

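View pics/side0.png

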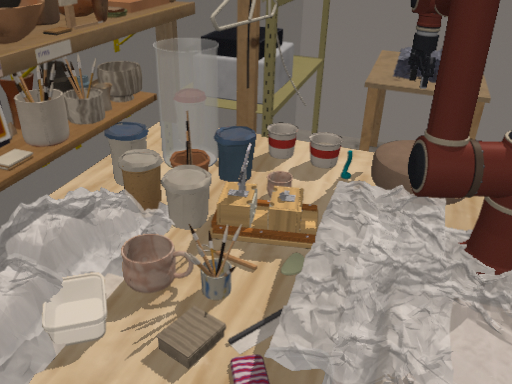

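The scene view shows the front half around pixel (210,215), the back half with its raised latch at (250,185), the raw cup at (272,255), the kidney at (165,198) and the trim tool at (212,168). I'll measure the half tops, rails and latch from depth.

```bash
cat > m.py <<'E'
from h import *
for n,box in(("scene",(150,290,120,270)),("side",(205,330,130,245))):
    f=np.load(n+"0.npz"); P=cloud(n,f["d"]); u0,u1,v0,v1=box
    P=P[v0:v1,u0:u1]; C=f["a"][v0:v1,u0:u1].astype(int)
    m=(abs(P[...,2]-.09)<.004)&(C[...,0]-C[...,2]>45)
    k,l,st,ce=cv2.connectedComponentsWithStats(m.astype(np.uint8))
    print(n)
    for i in range(1,k):
        if st[i,4]>60:
            Q=P[l==i]; r=cv2.minAreaRect((Q[:,:2]*1000).astype(np.float32)); print("top",st[i,4],Q.mean(0).round(4),r, cv2.boxPoints(r).round(0).tolist())
    hi=(P[...,2]>.1)&(P[...,2]<.22)
    k,l,st,ce=cv2.connectedComponentsWithStats(hi.astype(np.uint8))
    for i in range(1,k):
        if st[i,4]>10: Q=P[l==i]; print("hi",st[i],Q.min(0).round(3),Q.max(0).round(3))
f=np.load("scene0.npz");a=f["a"][130:280,150:300][:,:,::-1]
b=np.load("side0.npz")["a"][130:250,200:340][:,:,::-1]
cv2.imwrite("pics/crop0.png",np.hstack([cv2.resize(a,(400,400),interpolation=2),cv2.resize(b,(400,400*120//140),interpolation=2).copy() if 0 else cv2.resize(b,(400,400),interpolation=2)]))
E
python3 m.py
```

```text
scene
top 861 [0.6384 0.0728 0.0908] ((641.0140380859375, 85.69712829589844), (83.82598876953125, 121.91655731201172), 11.05997085571289) [[588.0, 137.0], [612.0, 18.0], [694.0, 34.0], [670.0, 154.0]]
top 1170 [0.5161 0.0582 0.091 ] ((517.3938598632812, 62.878135681152344), (78.89913940429688, 123.25100708007812), 11.99470329284668) [[466.0, 115.0], [492.0, -6.0], [569.0, 11.0], [543.0, 131.0]]
hi [25  1  6 10 26] [0.549 0.303 0.101] [0.566 0.324 0.15 ]
hi [47  3  6  5 14] [0.61  0.3   0.101] [0.622 0.31  0.115]
hi [37  4  4  8 19] [0.581 0.29  0.102] [0.585 0.312 0.136]
hi [113   6  27  40 861] [0.703 0.065 0.1  ] [0.799 0.179 0.135]
hi [ 88  18  20  44 362] [0.61  0.059 0.101] [0.641 0.107 0.22 ]
hi [56 76 12  9 57] [0.512 0.051 0.101] [0.533 0.073 0.111]
side
top 579 [0.6403 0.0989 0.089 ] ((640.4117431640625, 87.71769714355469), (82.31137084960938, 123.70281982421875), 10.73886775970459) [[588.0, 141.0], [612.0, 19.0], [692.0, 35.0], [669.0, 156.0]]
top 621 [0.5141 0.0703 0.089 ] ((516.9495239257812, 63.44145202636719), (77.8488998413086, 126.32075500488281), 11.272706985473633) [[466.0, 118.0], [491.0, -6.0], [567.0, 9.0], [543.0, 133.0]]
hi [   0    0   51   64 1183] [ 0.609 -0.211  0.1  ] [0.843 0.11  0.22 ]
hi [ 0 22  5 13 31] [ 0.77  -0.079  0.1  ] [ 0.803 -0.013  0.106]
hi [ 0 40  6 22 98] [0.703 0.067 0.101] [0.736 0.136 0.131]
hi [75 60  9  6 29] [0.512 0.054 0.1  ] [0.53  0.078 0.107]
hi [17 95  6 18 56] [0.58  0.29  0.101] [0.588 0.314 0.132]
hi [25 94 11 21 70] [0.547 0.307 0.107] [0.564 0.324 0.153]
hi [  4 102   3   9  14] [0.613 0.301 0.1  ] [0.62  0.315 0.111]
```

View pics/crop0.png

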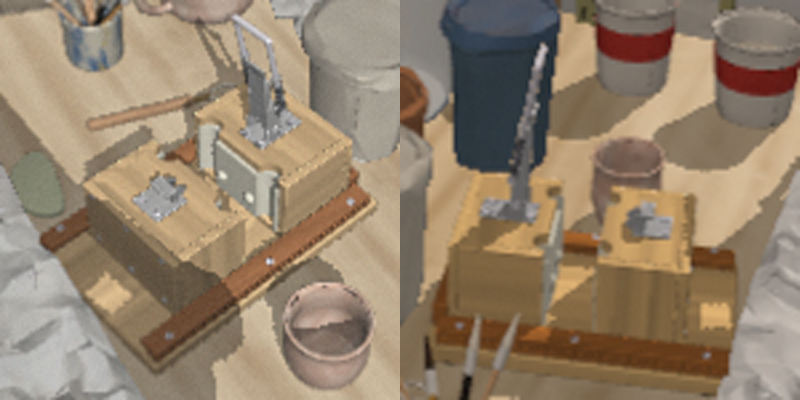

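The crops show the keeper in the middle of the front half's top, the loop upright over the raised lever on the back half, and grey-white plaster facing the gap. The cradle yaw is about 11.2° and its origin is near (0.5985, 0.078), with the front half at x ≈ -0.083. I'll check that the path and the space behind the half are clear.

```bash
python3 - <<'E'
from h import *
P=np.vstack([cloud(n,np.load(n+"0.npz")["d"]).reshape(-1,3) for n in("scene","side")])
a=np.array([.26,-.57]);b=np.array([.45,.05])
for t in np.linspace(0,1,9):
    c=a+t*(b-a); m=(np.hypot(*(P[:,:2]-c).T)<.09)&(P[:,2]<.6)&(P[:,2]>-.02); print(c.round(2),m.sum(),np.percentile(P[m,2],99).round(3) if m.any() else None)
O=np.array([.5985,.0783]);y=np.radians(11.2);Rm=np.array([[np.cos(y),np.sin(y)],[-np.sin(y),np.cos(y)]])
L=(P[:,:2]-O)@Rm.T
for x in np.arange(-.26,-.12,.02):
    m=(abs(L[:,0]-x)<.01)&(abs(L[:,1])<.06)&(P[:,2]<.3); print(round(x,2),m.sum(),np.percentile(P[m,2],[5,95]).round(3))
m=(abs(L[:,1])<.03)&(P[:,2]>.1)&(P[:,2]<.24)&(L[:,0]>-.02)&(L[:,0]<.1)
for z in np.arange(.1,.23,.01):
    k=m&(abs(P[:,2]-z)<.005); print("latch",z.round(2),k.sum(),L[k].min(0).round(3) if k.any() else'',np.median(L[k],0).round(3) if k.any() else'',L[k].max(0).round(3) if k.any() else '')
E
```

```text
[ 0.26 -0.57] 1724 0.501
[ 0.28 -0.49] 1839 0.515
[ 0.31 -0.41] 1975 0.579
[ 0.33 -0.34] 1267 0.092
[ 0.36 -0.26] 5264 0.093
[ 0.38 -0.18] 7598 0.069
[ 0.4 -0.1] 7029 0.062
[ 0.43 -0.03] 6720 0.091
[0.45 0.05] 7378 0.103
-0.26 651 [0.02  0.052]
-0.24 651 [0.022 0.051]
-0.22 668 [0.031 0.051]
-0.2 619 [0.036 0.058]
-0.18 457 [0.001 0.047]
-0.16 561 [-0.     0.034]
-0.14 526 [0.016 0.021]
-0.12 1222 [0.017 0.092]
latch 0.1 27 [ 0.024 -0.015] [0.03  0.012] [0.04  0.021]
latch 0.11 55 [ 0.023 -0.015] [0.03  0.008] [0.04  0.017]
latch 0.12 52 [ 0.023 -0.012] [0.026 0.002] [0.038 0.022]
latch 0.13 69 [ 0.022 -0.023] [0.027 0.   ] [0.039 0.024]
latch 0.14 65 [ 0.022 -0.023] [0.026 0.002] [0.036 0.026]
latch 0.15 62 [ 0.022 -0.023] [0.026 0.004] [0.034 0.025]
latch 0.16 65 [ 0.02  -0.024] [ 0.025 -0.001] [0.031 0.024]
latch 0.17 57 [ 0.019 -0.023] [0.023 0.002] [0.031 0.025]
latch 0.18 52 [ 0.017 -0.022] [0.022 0.003] [0.028 0.022]
latch 0.19 27 [ 0.019 -0.022] [0.021 0.017] [0.025 0.024]
latch 0.2 24 [ 0.016 -0.023] [0.019 0.016] [0.022 0.022]
latch 0.21 24 [ 0.015 -0.022] [0.017 0.017] [0.02  0.024]
latch 0.22 73 [ 0.012 -0.022] [0.015 0.001] [0.018 0.023]
```

jog_arm(targets=[[[4.3, -4.8, 0], [0, 0, 0.8], 0], [[8.6, -9.6, 0], [0, 0, 1.675], 0], [[8.6, -9.6, 0], [0, 0, 1.675], 0], [[12.9, -14.5, 0], [0, 0, 1.675], 0], [[17.2, -19.3, 0], [0, 0, 1.675], 0], [[17.2, -19.3, 0], [0, 0, 1.675], 0], [[17.2, -19.3, 0], [0, 0, 1.675], 0], [[17.2, -19.3, 0], [0, 0, 1.675], 0]])

```text
time: 1.1
tool_pos: [0.4072, -0.089, 0.2311]
tool_rot: [0.0, 0.995, 0.097, 0.0]
contact_force: [1.2, 0.3, 0.9]
gripper_width: 0.001
grasp_force: 0.0
```

jog_arm(targets=[[[0, 0, 0], [0, 0, 0], 0], [[0, 0, 0], [0, 0, 0], 0], [[0, 0, 0], [0, 0, 0], 0], [[0, 0, 0], [0, 0, 0], 0]])

```text
time: 1.6
tool_pos: [0.4069, -0.0924, 0.2312]
tool_rot: [-0.0, 0.995, 0.095, -0.0]
contact_force: [0.2, -0.5, 0.3]
gripper_width: 0.002
grasp_force: 0.0
```

jog_arm(targets=[[[1.4, -2.6, 0], [0, 0, -0.04], 0], [[2.77, -5.25, 0], [0, 0, -0.04], 0], [[2.77, -5.25, 0], [0, 0, -0.04], 0], [[2.77, -5.25, 0], [0, 0, -0.04], 0], [[2.77, -5.25, 0], [0, 0, -0.04], 0]])

```text
time: 2.22
tool_pos: [0.4498, 0.05, 0.2312]
tool_rot: [0.0, 0.995, 0.099, -0.0]
contact_force: [-0.4, -0.4, 0.9]
gripper_width: -0.0
grasp_force: 0.0
```

```bash
python3 - <<'E'
from h import *
s=state(); print(s["tool_pos"],s["tool_rot"],s["contact_force"])
a,d=grab_frame("wrist"); import pickle; pickle.dump((s,a,d),open("w1.pkl","wb"))
cv2.imwrite("pics/w1.png",a[:,:,::-1])
E
```

```text
[0.44982003 0.04996334 0.23119822] [ 2.00128558e-04  9.95108738e-01  9.87852393e-02 -1.88687901e-04] [-0.40616514 -0.36657082  0.90739827]
```

View pics/w1.png

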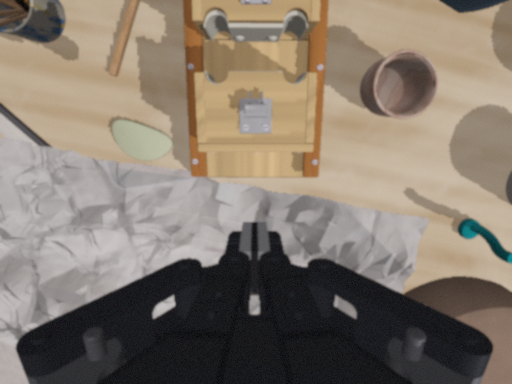

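The wrist view is aligned with the cradle: rails at columns ~190 and ~322, front half rows ~70–145, keeper at about (255,115). I'll zoom in on the keeper.

```bash
python3 - <<'E'
import pickle
from h import *
s,a,d=pickle.load(open("w1.pkl","rb"))
c=a[60:160,180:335][:,:,::-1]; cv2.imwrite("pics/w1c.png",cv2.resize(c,None,fx=5,fy=5,interpolation=cv2.INTER_CUBIC))
O=np.array([.5985,.0783]);y=np.radians(11.2);Rm=np.array([[np.cos(y),np.sin(y)],[-np.sin(y),np.cos(y)]])
P=cloud("wrist",d,s); L=(P[...,:2]-O)@Rm.T
for v in range(60,156,3): print(v,(P[v,256,2]*1e3).round(1),(L[v,256]*1e3).round(1), (P[v,225,2]*1e3).round(1),(L[v,225]*1e3).round(1), a[v,256],)
E
```

```text
60 17.3 [-20.3   0.7] 18.2 [-20.5  38.1] [153 128  94]
63 19.4 [-24.1   0.7] 18.5 [-24.   38.1] [154 131  94]
66 18.1 [-27.3   0.7] 18.6 [-27.4  38.2] [155 128  93]
69 16.9 [-30.6   0.7] 17.3 [-30.7  38.4] [156 132 100]
72 90.1 [-44.4   1.1] 17.6 [-34.2  38.4] [177 152 119]
75 90.8 [-47.3   1.1] 17.5 [-37.6  38.5] [183 156 115]
78 89.9 [-50.    1.1] 18.0 [-41.2  38.5] [183 156 113]
81 90.2 [-52.8   1.1] 91.0 [-52.9  31.3] [187 159 116]
84 90.0 [-55.6   1.1] 374.0 [-84.7   2.9] [190 162 120]
87 91.2 [-58.5   1.1] 89.8 [-58.4  31.5] [177 149 109]
90 89.5 [-61.2   1.1] 90.9 [-61.3  31.5] [147 122  87]
93 90.6 [-64.1   1.1] 91.0 [-64.1  31.5] [152 127  91]
96 89.6 [-66.9   1. ] 89.4 [-66.9  31.7] [150 126  90]
99 92.5 [-69.9   1.1] 90.4 [-69.8  31.7] [135 128 127]
102 93.3 [-72.7   1. ] 90.4 [-72.6  31.8] [127 124 129]
105 107.1 [-76.    1.1] 88.7 [-75.5  32. ] [154 152 156]
108 105.9 [-78.7   1.1] 89.5 [-78.4  32. ] [165 161 164]
111 106.1 [-81.5   1.1] 91.1 [-81.3  31.9] [161 159 162]
114 105.9 [-84.2   1.1] 91.3 [-84.2  31.9] [164 162 167]
117 93.0 [-87.1   1. ] 90.2 [-87.2  32.1] [152 149 154]
120 91.7 [-90.   1.] 89.3 [-90.1  32.3] [167 164 168]
123 91.8 [-93.   1.] 89.3 [-93.1  32.3] [168 165 169]
126 92.9 [-95.9   0.9] 90.8 [-96.   32.2] [166 164 167]
129 92.8 [-98.9   0.9] 89.6 [-99.1  32.4] [167 165 169]
132 92.7 [-101.8    0.9] 90.6 [-102.    32.4] [165 159 156]
135 89.1 [-105.1    0.9] 374.0 [-84.7   2.9] [184 157 116]
138 91.5 [-107.9    0.9] 90.7 [-108.    32.5] [178 151 112]
141 89.9 [-111.1    0.9] 90.3 [-111.1   32.6] [178 152 111]
144 90.3 [-114.1    0.9] 89.6 [-114.2   32.8] [183 155 115]
147 91.3 [-117.1    0.8] 90.4 [-117.2   32.8] [195 167 124]
150 90.4 [-120.3    0.8] 89.7 [-120.4   32.9] [198 170 130]
153 16.5 [-133.5    0.3] 19.2 [-133.2   40.4] [206 180 143]
```

View pics/w1c.png

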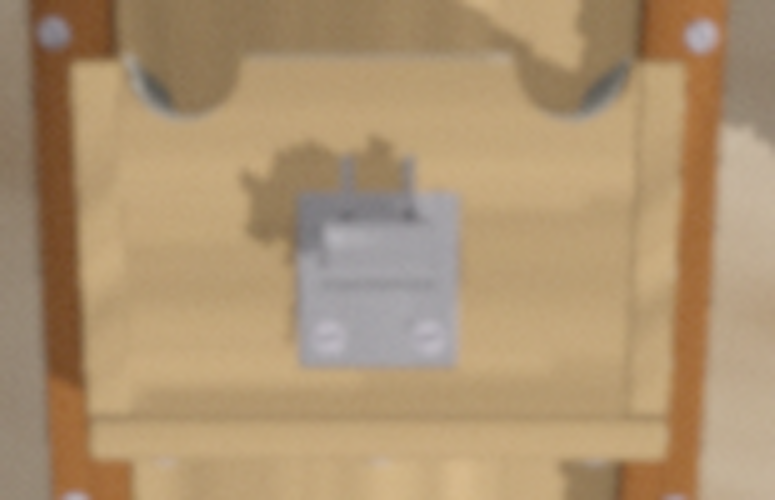

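The keeper lip runs from cradle x ≈ -75 to -85 mm, so the seat is about -83 mm, close to the half's origin. The half's back board is at -122 mm. Next I'll lower the shut fingers behind the half.

jog_arm(targets=[[[0, 0, 2.4], [0, 0, 0], 0], [[0, 0, 4.8], [0, 0, 0], 0], [[0, 0, 7.2], [0, 0, 0], 0], [[0, 0, 7.2], [0, 0, 0], 0], [[0.3, 0, 7.2], [0, 0, 0], 0], [[0.5, 0, 7.2], [0, 0, 0], 0], [[0.5, 0, 7.2], [0, 0, 0], 0], [[0.5, 0, 7.2], [0, 0, 0], 0]])

```text
time: 3.28
tool_pos: [0.4629, 0.0536, 0.0525]
tool_rot: [0.0, 0.995, 0.1, 0.001]
contact_force: [0.7, 0.1, -0.3]
gripper_width: 0.001
grasp_force: 0.0
```

jog_arm(targets=[[[0.08, 0, 0], [0, 0, 0], 0], [[0.16, 0, 0], [0, 0, 0], 0], [[0.24, 0, 0], [0, 0, 0], 0], [[0.32, 0, 0], [0, 0, 0], 0], [[0.4, 0, 0], [0, 0, 0], 0], [[0.48, 0, 0], [0, 0, 0], 0], [[0.56, 0, 0], [0, 0, 0], 0], [[0.64, 0, 0], [0, 0, 0], 0]])

```text
time: 4.28
tool_pos: [0.4778, 0.0568, 0.0512]
tool_rot: [-0.0, 0.995, 0.1, -0.0]
contact_force: [-1.8, 0.8, 1.5]
gripper_width: -0.002
grasp_force: 1.1
```

jog_arm(targets=[[[0.08, 0, 0], [0, 0, 0], 0], [[0.16, 0, 0], [0, 0, 0], 0], [[0.24, 0, 0], [0, 0, 0], 0], [[0.32, 0, 0], [0, 0, 0], 0], [[0.4, 0, 0], [0, 0, 0], 0], [[0.4, 0, 0], [0, 0, 0], 0]])

```text
time: 5.03
tool_pos: [0.4879, 0.0588, 0.0513]
tool_rot: [-0.0, 0.995, 0.1, 0.0]
contact_force: [-0.3, -0.2, -0.2]
gripper_width: -0.002
grasp_force: 0.2
```

jog_arm(targets=[[[0.04, 0, 0], [0, 0, 0], 0], [[0.08, 0, 0], [0, 0, 0], 0], [[0.12, 0, 0], [0, 0, 0], 0]])

```text
time: 5.4
tool_pos: [0.4906, 0.0593, 0.0513]
tool_rot: [0.0, 0.995, 0.1, -0.0]
contact_force: [-2.2, -1.0, -0.2]
gripper_width: -0.003
grasp_force: 1.0
```

jog_arm(targets=[[[0.04, 0, 0], [0, 0, 0], 0], [[0.08, 0, 0], [0, 0, 0], 0]])

```text
time: 5.65
tool_pos: [0.4926, 0.0597, 0.0513]
tool_rot: [0.0, 0.995, 0.1, -0.0]
contact_force: [-2.2, -1.2, 0.4]
gripper_width: 0.0
grasp_force: 1.0
```

jog_arm(targets=[[[0.04, 0, 0], [0, 0, 0], 0], [[0.08, 0, 0], [0, 0, 0], 0]])

```text
time: 5.9
tool_pos: [0.4945, 0.0601, 0.0513]
tool_rot: [-0.0, 0.995, 0.1, -0.0]
contact_force: [-1.3, -0.6, 1.1]
gripper_width: 0.002
grasp_force: 1.0
```

jog_arm(targets=[[[0.04, 0, 0], [0, 0, 0], 0], [[0.08, 0, 0], [0, 0, 0], 0]])

```text
time: 6.15
tool_pos: [0.4965, 0.0605, 0.0513]
tool_rot: [-0.0, 0.995, 0.1, -0.0]
contact_force: [-2.0, -0.9, 0.6]
gripper_width: 0.002
grasp_force: 1.0
```

jog_arm(targets=[[[0.04, 0, 0], [0, 0, 0], 0]])

```text
time: 6.28
tool_pos: [0.4975, 0.0607, 0.0513]
tool_rot: [-0.0, 0.995, 0.1, -0.0]
contact_force: [-1.3, 0.4, 0.9]
gripper_width: 0.0
grasp_force: 1.0
```

jog_arm(targets=[[[0.04, 0, 0], [0, 0, 0], 0], [[0.08, 0, 0], [0, 0, 0], 0]])

```text
time: 6.52
tool_pos: [0.4994, 0.0611, 0.0513]
tool_rot: [-0.0, 0.995, 0.1, 0.0]
contact_force: [-2.4, -0.0, 1.9]
gripper_width: 0.005
grasp_force: 1.0
```

jog_arm(targets=[[[0.04, 0, 0], [0, 0, 0], 0]])

```text
time: 6.65
tool_pos: [0.5004, 0.0613, 0.0513]
tool_rot: [-0.0, 0.995, 0.1, 0.0]
contact_force: [-2.2, 0.1, 0.4]
gripper_width: 0.002
grasp_force: 1.0
```

jog_arm(targets=[[[0.04, 0, 0], [0, 0, 0], 0], [[0.08, 0, 0], [0, 0, 0], 0]])

```text
time: 6.9
tool_pos: [0.5024, 0.0617, 0.0513]
tool_rot: [-0.0, 0.995, 0.1, 0.0]
contact_force: [-1.8, -0.3, 0.9]
gripper_width: 0.002
grasp_force: 1.0
```

jog_arm(targets=[[[0.04, 0, 0], [0, 0, 0], 0]])

```text
time: 7.02
tool_pos: [0.5034, 0.0619, 0.0513]
tool_rot: [0.0, 0.995, 0.1, 0.0]
contact_force: [-1.4, -0.4, 1.2]
gripper_width: -0.003
grasp_force: 1.0
```

jog_arm(targets=[[[0.04, 0, 0], [0, 0, 0], 0], [[0.08, 0, 0], [0, 0, 0], 0]])

```text
time: 7.28
tool_pos: [0.5053, 0.0623, 0.0513]
tool_rot: [-0.0, 0.995, 0.1, 0.0]
contact_force: [-1.2, -0.4, 1.2]
gripper_width: -0.004
grasp_force: 1.0
```

jog_arm(targets=[[[0.04, 0, 0], [0, 0, 0], 0]])

```text
time: 7.4
tool_pos: [0.5063, 0.0625, 0.0513]
tool_rot: [-0.0, 0.995, 0.1, -0.0]
contact_force: [-2.3, -0.5, 1.4]
gripper_width: -0.004
grasp_force: 1.0
```

jog_arm(targets=[[[0.04, 0, 0], [0, 0, 0], 0]])

```text
time: 7.52
tool_pos: [0.5073, 0.0627, 0.0513]
tool_rot: [-0.0, 0.995, 0.1, 0.0]
contact_force: [-1.7, 0.5, 0.6]
gripper_width: 0.0
grasp_force: 1.0
```

jog_arm(targets=[[[0.04, 0, 0], [0, 0, 0], 0]])

```text
time: 7.65
tool_pos: [0.5075, 0.063, 0.0512]
tool_rot: [-0.0, 0.995, 0.1, -0.001]
contact_force: [-7.3, -0.4, 6.1]
gripper_width: -0.001
grasp_force: 3.4
```

jog_arm(targets=[[[0.02, 0, 0], [0, 0, 0], 0], [[0.02, 0, 0], [0, 0, 0], 0]])

```text
time: 7.9
tool_pos: [0.5075, 0.063, 0.0512]
tool_rot: [-0.0, 0.995, 0.1, -0.002]
contact_force: [-7.9, -1.3, 5.6]
gripper_width: -0.0
grasp_force: 3.8
```

jog_arm(targets=[[[0.03, 0, 0], [0, 0, 0], 0], [[0.03, 0, 0], [0, 0, 0], 0]])

```text
time: 8.15
tool_pos: [0.5074, 0.063, 0.0512]
tool_rot: [-0.0, 0.995, 0.1, -0.003]
contact_force: [-11.1, -0.9, 8.0]
gripper_width: 0.001
grasp_force: 5.6
```

jog_arm(targets=[[[0.03, 0, 0], [0, 0, 0], 0], [[0.03, 0, 0], [0, 0, 0], 0], [[0.03, 0, 0], [0, 0, 0], 0], [[0.03, 0, 0], [0, 0, 0], 0]])

```text
time: 8.65
tool_pos: [0.5074, 0.063, 0.0512]
tool_rot: [0.0, 0.995, 0.1, -0.004]
contact_force: [-15.2, -2.0, 10.8]
gripper_width: -0.002
grasp_force: 7.0
```

jog_arm(targets=[[[0, 0, 0], [0, 0, 0], 0], [[0, 0, 0], [0, 0, 0], 0], [[-0.3, 0, 0], [0, 0, 0], 0], [[-0.8, 0, 0], [0, 0, 0], 0], [[-0.8, 0, -2.4], [0, 0, 0], 0], [[-0.8, 0, -4.8], [0, 0, 0], 20], [[-0.8, 0, -7.2], [0, 0, 0], 40], [[-0.8, 0, -9.6], [0, 0, 0], 75]])

```text
time: 9.65
tool_pos: [0.49, 0.0593, 0.2933]
tool_rot: [0.0, 0.995, 0.1, 0.001]
contact_force: [0.9, 0.5, -0.1]
gripper_width: 0.596
grasp_force: 0.0
```

jog_arm(targets=[[[1.1, 0, -0.4], [0, 0, 0], 75], [[2.2, 0, -0.4], [0, 0, 0], 75], [[2.2, 0, -0.4], [0, 0, 0], 75], [[2.2, 0, -0.4], [0, 0, 0], 75]])

```text
time: 10.15
tool_pos: [0.5437, 0.0701, 0.3007]
tool_rot: [-0.0, 0.995, 0.1, -0.001]
contact_force: [1.1, -0.1, -0.6]
gripper_width: 0.748
grasp_force: 0.0
```

```bash
python3 - <<'E'
from h import *
s=state(); print(s["tool_pos"],s["tool_rot"],s["contact_force"],s["gripper_width"])
a,d=grab_frame("wrist"); import pickle; pickle.dump((s,a,d),open("w2.pkl","wb"))
cv2.imwrite("pics/w2.png",a[:,:,::-1])
O=np.array([.5985,.0783]);y=np.radians(11.2);Rm=np.array([[np.cos(y),np.sin(y)],[-np.sin(y),np.cos(y)]])
P=cloud("wrist",d,s); L=(P[...,:2]-O)@Rm.T
C=np.dstack([L,P[...,2]])
def st(n,m): print(n,m.sum(),*(np.percentile(C[m],q,axis=0).round(4) for q in(2,50,98))) if m.any() else print(n,0)
box=(abs(L[...,0]-.02)<.06)&(abs(L[...,1])<.04)
for z in np.arange(.1,.235,.01): st(z.round(2),box&(abs(C[...,2]-z)<.005))
st("lip",(abs(C[...,2]-.106)<.004)&(abs(L[...,0]+.05)<.03)&(abs(L[...,1])<.03))
t=(abs(C[...,2]-.09)<.003)&(abs(L[...,1])<.065); st("ftop",t&(L[...,0]<0)); 
E
```

```text
[0.54366304 0.07011464 0.30072354] [-3.50616616e-05  9.95028719e-01  9.95868403e-02 -5.55232575e-04] [ 1.12895378 -0.1085202  -0.60052013] 0.7479467605418343
0.1 40 [-0.0376 -0.0091  0.0953] [-0.0343  0.0052  0.1006] [0.0587 0.0128 0.1046]
0.11 167 [-0.0398 -0.0104  0.1052] [0.0288 0.0013 0.1066] [0.0401 0.0153 0.1098]
0.12 14 [ 0.027  -0.0041  0.1155] [0.0271 0.0031 0.1195] [0.0274 0.0101 0.1225]
0.13 199 [ 0.0297 -0.0179  0.1278] [0.035  0.0016 0.131 ] [0.0385 0.022  0.1345]
0.14 97 [ 0.0268 -0.0204  0.1351] [0.0304 0.0112 0.14  ] [0.0347 0.0238 0.1447]
0.15 88 [ 0.0206 -0.0201  0.1454] [ 0.0246 -0.0085  0.1504] [0.028  0.0241 0.1547]
0.16 123 [ 0.0146 -0.0203  0.1552] [0.0184 0.0116 0.1592] [0.0273 0.0238 0.1646]
0.17 185 [ 0.0069 -0.0205  0.1654] [0.0125 0.0028 0.1693] [0.0243 0.0241 0.1748]
0.18 156 [ 0.0008 -0.0188  0.1752] [0.0189 0.0019 0.1787] [0.0217 0.0224 0.184 ]
0.19 91 [-0.0069 -0.0198  0.1852] [-0.0032  0.018   0.1907] [0.0008 0.0227 0.1949]
0.2 85 [-0.0128 -0.0195  0.1956] [-0.0095  0.0115  0.2001] [-0.0062  0.0225  0.2047]
0.21 347 [-0.0176 -0.0187  0.2054] [-0.0149  0.0012  0.2079] [-0.0124  0.0217  0.2097]
0.22 0
0.23 0
lip 182 [-0.0463 -0.0091  0.1033] [-0.0401  0.0014  0.1059] [-0.0347  0.0119  0.1076]
ftop 4389 [-0.0797 -0.0553  0.0885] [-0.0461  0.0021  0.0901] [-0.0054  0.0597  0.0925]
```

View pics/w2.png

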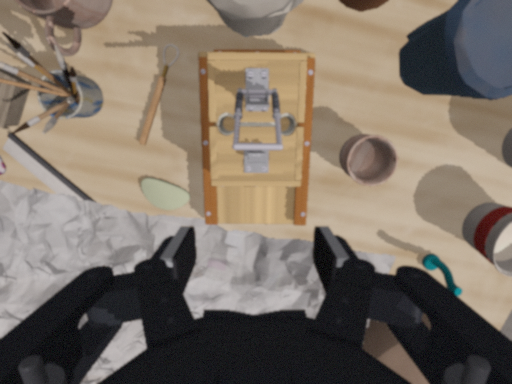

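The faces met when the TCP was at x ≈ 0.5074, and the half is seated: joint closed, keeper lip at about (256,160). The loop's bar is now at (258,148), local (-0.015, 0.0015, 0.2065), and its pivot is near (0.0355, 0.129). The pads go down beside the two wires and grip them at the bar.

jog_arm(targets=[[[0.8, 0.04, 0], [0, 0, 0], 75], [[1.62, 0.04, 0.5], [0, 0, 0], 75], [[1.62, 0.04, 2.3], [0, 0, 0], 75], [[1.62, 0.04, 4.1], [0, 0, 0], 75], [[1.62, 0.04, 4.1], [0, 0, 0], 75], [[1.62, 0.04, 4.1], [0, 0, 0], 75]])

```text
time: 10.95
tool_pos: [0.5849, 0.0772, 0.2008]
tool_rot: [0.0, 0.995, 0.1, 0.001]
contact_force: [-0.2, 0.6, 0.2]
gripper_width: 0.75
grasp_force: 0.0
```

jog_arm(targets=[[[0, 0, 0], [0, 0, 0], 60], [[0, 0, 0], [0, 0, 0], 50], [[0, 0, 0], [0, 0, 0], 40], [[0, 0, 0], [0, 0, 0], 30], [[0, 0, 0], [0, 0, 0], 30], [[0, 0, 0], [0, 0, 0], 30]])

```text
time: 11.7
tool_pos: [0.5843, 0.0773, 0.1987]
tool_rot: [-0.0, 0.995, 0.1, -0.0]
contact_force: [0.3, 0.1, 0.0]
gripper_width: 0.299
grasp_force: 0.0
```

```bash
python3 - <<'E'
from h import *
s=state(); print(s["tool_pos"],s["contact_force"],s["gripper_width"],s["grasp_force"])
a,d=grab_frame("wrist"); b,_=grab_frame("side")
cv2.imwrite("pics/w3.png",np.hstack([a[:,:,::-1][100:384,100:412],cv2.resize(b[120:250,180:340][:,:,::-1],(350,284),interpolation=2)]))
E
```

```text
[0.58430086 0.07725312 0.19866366] [0.30206358 0.13783495 0.00539981] 0.29938800796189324 0.0
```

View pics/w3.png

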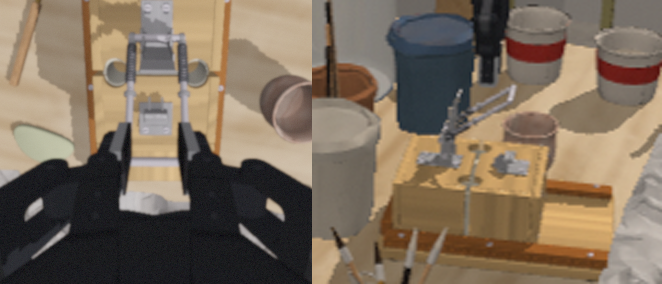

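The loop has leaned further forward than before: its bar is at crop pixel (155,165), beyond the pads, and the fingers closed on nothing. I'll measure it again.

```bash
cat > lp.py <<'E'
from h import *
O=np.array([.5985,.0783]);y=np.radians(11.2);Rm=np.array([[np.cos(y),np.sin(y)],[-np.sin(y),np.cos(y)]])
def loc(P): return np.concatenate([(P[...,:2]-O)@Rm.T,P[...,2:]],-1)
if __name__=="__main__":
    s=state(); print(s["time"],"tcp",loc(s["tool_pos"][None])[0].round(4))
    for n in("scene","wrist","side"):
        a,d=grab_frame(n); C=loc(cloud(n,d,s)); A=a.astype(int)
        m=(abs(C[...,1])<.03)&(C[...,0]>-.09)&(C[...,0]<.05)&(C[...,2]>.112)&(C[...,2]<.23)&(A.max(2)>70)
        print(n,state()["time"])
        for x in np.arange(-.085,.05,.01):
            k=m&(abs(C[...,0]-x)<.005)
            if k.sum()>5: print(x.round(3),k.sum(),np.percentile(C[k][:,1:],5,axis=0).round(4),np.median(C[k],0).round(4),np.percentile(C[k][:,1:],95,axis=0).round(4))
E
python3 lp.py
```

```text
11.8 tcp [-0.0141  0.0017  0.1987]
scene 11.85
-0.045 35 [-0.0203  0.1822] [-0.042  -0.0019  0.1851] [0.0181 0.187 ]
-0.035 25 [-0.0217  0.1774] [-0.0382 -0.0075  0.1842] [0.0185 0.1866]
-0.025 83 [-0.0195  0.1722] [-0.0245 -0.0117  0.2142] [0.0269 0.229 ]
-0.015 20 [-0.0213  0.164 ] [-0.0168 -0.0181  0.1678] [0.0178 0.2075]
-0.005 26 [-0.0224  0.1546] [-0.0034 -0.0179  0.1599] [0.0198 0.1624]
0.005 20 [-0.0227  0.1493] [ 0.0059 -0.0027  0.1523] [0.0193 0.1557]
0.015 34 [-0.0225  0.1395] [ 0.0179 -0.0011  0.1477] [0.0184 0.1799]
0.025 147 [-0.0207  0.1173] [ 0.0234 -0.0043  0.1436] [0.0156 0.1671]
0.035 20 [-0.0219  0.1134] [ 0.0343 -0.0124  0.1298] [-0.0102  0.1364]
wrist 11.9
-0.045 139 [-0.0102  0.1829] [-0.041   0.0034  0.1839] [0.017  0.1847]
-0.035 250 [-0.0096  0.1808] [-0.0385  0.0034  0.1828] [0.0167 0.1845]
-0.025 121 [-0.0096  0.1704] [-0.0229  0.016   0.2137] [0.0183 0.2293]
-0.015 235 [-0.0191  0.1617] [-0.0141  0.016   0.1654] [0.0225 0.2058]
-0.005 862 [-0.0195  0.1568] [-0.0037  0.016   0.2095] [0.0242 0.2281]
0.005 303 [-0.02    0.1474] [ 0.0054 -0.0137  0.1516] [0.0229 0.1573]
0.015 439 [-0.02    0.1415] [0.017  0.0024 0.1468] [0.0231 0.1791]
0.025 1132 [-0.0184  0.1239] [0.0242 0.0014 0.1481] [0.0212 0.1771]
0.035 565 [-0.0182  0.1285] [0.0352 0.0014 0.1309] [0.0217 0.1347]
side 11.95
-0.045 17 [-0.0149  0.1792] [-0.0417  0.0021  0.182 ] [0.0221 0.1834]
-0.035 17 [-0.0165  0.1721] [-0.0343  0.0039  0.1766] [0.0226 0.1805]
-0.025 52 [-0.0179  0.1667] [-0.0245  0.0198  0.2065] [0.0236 0.2277]
-0.015 30 [-0.0187  0.1576] [-0.0148  0.0186  0.1631] [0.0228 0.201 ]
-0.005 51 [-0.0175  0.1517] [-0.0046  0.0211  0.1605] [0.0256 0.227 ]
0.005 22 [-0.0202  0.1419] [ 0.0063 -0.0139  0.1486] [0.0229 0.1523]
0.015 29 [-0.0172  0.137 ] [0.0164 0.0083 0.1431] [0.024  0.1775]
0.025 83 [-0.0115  0.1146] [0.0249 0.0105 0.1417] [0.0242 0.1659]
0.035 35 [-0.0123  0.1153] [0.0344 0.012  0.1293] [0.0245 0.1344]
```

The bar is at local (-0.040, z 0.181). I'll press it down from above with the half-shut tips, close to the keeper, then regrip it there.

jog_arm(targets=[[[-0.8, 0, 0], [0, 0, 0], 30], [[-1.24, 0, 0], [0, 0, 0], 30], [[-1.3, 0, 0.8], [0, 0, 0], 30], [[-1.4, 0, 1.5], [0, 0, 0], 30], [[-1.5, 0, 2.2], [0, 0, 0], 30], [[-1.6, 0, 2.8], [0, 0, 0], 30], [[-1.6, 0, 3.2], [0, 0, 0], 30], [[-1.6, 0, 3.2], [0, 0, 0], 30]])

```text
time: 12.95
tool_pos: [0.5446, 0.0693, 0.1177]
tool_rot: [-0.0, 0.995, 0.1, -0.001]
contact_force: [0.1, 0.7, 0.9]
gripper_width: 0.297
grasp_force: 0.0
```

```bash
python3 lp.py; python3 -c "
from h import *
print(state()['contact_force'])"
```

```text
12.95 tcp [-0.0546  0.0017  0.1177]
scene 13.0
-0.075 6 [-0.0059  0.2   ] [-0.0719  0.0215  0.2098] [0.0234 0.2226]
-0.065 80 [-0.0186  0.1244] [-0.065  -0.0139  0.1418] [0.0268 0.1575]
-0.055 39 [-0.0222  0.1124] [-0.0561  0.0007  0.1152] [0.017  0.1329]
-0.045 12 [-0.0232  0.114 ] [-0.0454 -0.0195  0.1173] [0.0164 0.1239]
-0.035 11 [-0.0212  0.1142] [-0.0348 -0.0198  0.1177] [-0.0168  0.1203]
-0.025 9 [-0.0214  0.1187] [-0.0251 -0.0194  0.1198] [-0.0176  0.121 ]
-0.015 15 [-0.0227  0.1194] [-0.0134 -0.0207  0.1223] [-0.0166  0.1251]
-0.005 11 [-0.0226  0.1212] [-0.0044 -0.0207  0.1232] [-0.0179  0.1267]
0.005 16 [-0.0224  0.1231] [ 0.0057 -0.021   0.1262] [-0.0163  0.1286]
0.015 43 [-0.0227  0.1244] [ 0.0185 -0.0067  0.1308] [0.019  0.1807]
0.025 169 [-0.019   0.1189] [ 0.0232 -0.0036  0.1407] [0.0167 0.1675]
0.035 24 [-0.0216  0.1267] [ 0.034  -0.0164  0.1311] [-0.0093  0.135 ]
wrist 13.05
-0.065 244 [-0.0111  0.1195] [-0.0631  0.0159  0.1488] [0.0178 0.1646]
-0.055 335 [-0.0095  0.1121] [-0.056   0.0034  0.113 ] [0.0159 0.1239]
-0.045 1338 [-0.0228  0.114 ] [-0.0442 -0.0007  0.14
[... 672 characters left out ...]
 0.1122] [-0.0542  0.0209  0.1193] [0.0253 0.1235]
-0.045 31 [0.0182 0.1133] [-0.0453  0.0216  0.1323] [0.029  0.1516]
-0.035 27 [-0.0184  0.1129] [-0.0362  0.0209  0.1179] [0.0255 0.2231]
-0.025 16 [-0.0204  0.1132] [-0.0252  0.0017  0.1166] [0.0233 0.1186]
-0.015 18 [-0.018   0.1157] [-0.014   0.0015  0.1191] [0.0244 0.1225]
-0.005 20 [-0.0193  0.1176] [-0.005   0.019   0.1204] [0.0245 0.1227]
0.005 20 [-0.0187  0.1176] [0.0039 0.018  0.123 ] [0.0251 0.1271]
0.015 27 [-0.0205  0.1209] [ 0.0167 -0.0086  0.1248] [0.0233 0.1777]
0.025 85 [-0.0081  0.1187] [0.0252 0.011  0.1398] [0.0215 0.1663]
0.035 36 [-0.0112  0.1139] [0.0346 0.012  0.1291] [0.0236 0.1328]
[0.09600086 1.3497748  0.18624052]
```

jog_arm(targets=[[[0, 0, 0.15], [0, 0, 0], 30], [[0, 0, 0.3], [0, 0, 0], 30], [[0, 0, 0.45], [0, 0, 0], 30], [[0, 0, 0.52], [0, 0, 0], 30], [[0, 0, 0.52], [0, 0, 0], 30]])

```text
time: 13.72
tool_pos: [0.545, 0.0693, 0.1056]
tool_rot: [-0.0, 0.995, 0.1, -0.0]
contact_force: [0.1, 0.5, 0.1]
gripper_width: 0.295
grasp_force: 0.0
```

jog_arm(targets=[[[0, 0, -0.4], [0, 0, 0], 40], [[0, 0, -0.6], [0, 0, 0], 60], [[0, 0, -0.6], [0, 0, 0], 75], [[0, 0, -0.6], [0, 0, 0], 75], [[0, 0, -0.6], [0, 0, 0], 75]])

```text
time: 14.35
tool_pos: [0.5449, 0.0693, 0.1205]
tool_rot: [-0.0, 0.995, 0.1, -0.0]
contact_force: [-0.0, 0.5, -0.5]
gripper_width: 0.747
grasp_force: 0.0
```

```bash
sed -i 's/>.112)/>.094)/; s/("scene","wrist","side")/("wrist",)/' lp.py; python3 lp.py
```

```text
14.35 tcp [-0.0543  0.0016  0.1205]
wrist 14.4
-0.065 35 [-0.0291  0.1279] [-0.0648 -0.0288  0.1385] [-0.0284  0.1553]
-0.055 426 [-0.0285  0.0944] [-0.0519  0.0002  0.0983] [0.0202 0.1272]
-0.045 960 [-0.0279  0.0973] [-4.46e-02 -1.00e-04  1.06e-01] [0.0206 0.2095]
-0.035 825 [-0.0176  0.0979] [-0.0358  0.0028  0.1052] [0.022 0.2  ]
-0.025 363 [-0.0189  0.0971] [-0.0255 -0.0032  0.107 ] [0.0222 0.1096]
-0.015 282 [-0.0191  0.109 ] [-0.0151  0.0179  0.1112] [0.0224 0.1145]
-0.005 443 [-0.0193  0.1118] [-0.0063  0.0166  0.1153] [0.0235 0.1181]
0.005 503 [-0.0199  0.1165] [ 0.0051 -0.0136  0.1196] [0.0229 0.122 ]
0.015 1315 [-0.0189  0.1195] [0.0182 0.0018 0.1264] [0.0224 0.1796]
0.025 1345 [-0.0191  0.1227] [0.0232 0.0027 0.1446] [0.0228 0.1777]
0.035 1892 [-0.0177  0.1063] [0.0341 0.0016 0.1303] [0.0212 0.1336]
0.045 13 [-0.0072  0.0941] [0.0471 0.0009 0.0943] [0.0103 0.0945]
```

The bar now lies at x ≈ -0.052 with its centre at z ≈ 0.0953, behind the lip and at seat height. I'll grip both wires here.

jog_arm(targets=[[[0.17, 0, 0.6], [0, 0, 0], 75], [[0.17, 0, 1.0], [0, 0, 0], 75], [[0.17, 0, 1.2], [0, 0, 0], 75], [[0.17, 0, 1.28], [0, 0, 0], 75], [[0.17, 0, 1.28], [0, 0, 0], 75]])

```text
time: 15.02
tool_pos: [0.5493, 0.0702, 0.0888]
tool_rot: [-0.0, 0.995, 0.1, -0.0]
contact_force: [0.7, -0.3, 0.7]
gripper_width: 0.749
grasp_force: 0.0
```

jog_arm(targets=[[[0, 0, 0], [0, 0, 0], 60], [[0, 0, 0], [0, 0, 0], 54], [[0, 0, 0], [0, 0, 0], 52], [[0, 0, 0], [0, 0, 0], 52]])

```text
time: 15.52
tool_pos: [0.5496, 0.0699, 0.0892]
tool_rot: [0.0, 0.995, 0.1, 0.0]
contact_force: [0.2, -1.7, 1.1]
gripper_width: 0.523
grasp_force: 0.8
```

jog_arm(targets=[[[0, 0, 0], [0, 0, 0], 48], [[0, 0, 0], [0, 0, 0], 45], [[0, 0, 0], [0, 0, 0], 40], [[0, 0, 0], [0, 0, 0], 40]])

```text
time: 16.02
tool_pos: [0.5498, 0.0696, 0.0898]
tool_rot: [0.001, 0.995, 0.1, 0.0]
contact_force: [-1.9, -4.1, 5.4]
gripper_width: 0.463
grasp_force: 59.6
```

jog_arm(targets=[[[0.04, 0, -0.04], [0, 0, 0], 40], [[0.1, 0, -0.04], [0, 0, 0], 40], [[0.16, 0, -0.04], [0, 0, 0], 40], [[0.2, 0, -0.04], [0, 0, 0], 40]])

```text
time: 16.52
tool_pos: [0.5532, 0.0704, 0.0898]
tool_rot: [0.001, 0.995, 0.1, -0.002]
contact_force: [-4.7, -4.8, 6.0]
gripper_width: 0.462
grasp_force: 60.0
```

```bash
sed -i 's/("wrist",)/("wrist","side")/' lp.py; python3 lp.py | grep -v ' 0.0[1234]5 '; python3 - <<'E'
from h import *
a,_=grab_frame("wrist"); b,_=grab_frame("side")
cv2.imwrite("pics/w4.png",np.hstack([cv2.resize(a[:,:,::-1][80:280,160:350],(400,420)),cv2.resize(b[120:250,180:340][:,:,::-1],(400,420),interpolation=2)]))
E
```

```text
16.525 tcp [-0.046   0.001   0.0898]
wrist 16.575
-0.055 283 [-0.0172  0.0941] [-0.0555  0.0088  0.0992] [0.0226 0.1289]
-0.045 888 [-0.016   0.0968] [-0.0443  0.0023  0.105 ] [0.0213 0.1068]
-0.035 2192 [-0.025   0.0974] [-0.0355  0.0013  0.1062] [0.0276 0.1651]
-0.025 600 [-0.0193  0.0972] [-0.0263  0.0069  0.1057] [0.0244 0.1785]
-0.015 393 [-0.019   0.1072] [-0.0149  0.0181  0.1096] [0.0224 0.1117]
-0.005 620 [-0.0195  0.1108] [-0.0041  0.0166  0.1142] [0.0234 0.116 ]
0.005 665 [-0.0196  0.1148] [ 0.0059 -0.0131  0.1179] [0.0231 0.1202]
0.015 999 [-0.0197  0.0946] [ 0.0157 -0.0043  0.1212] [0.0233 0.124 ]
0.025 3030 [-0.0183  0.1066] [0.0276 0.0019 0.1274] [0.022  0.1563]
0.035 2124 [-0.0185  0.126 ] [0.0308 0.0029 0.1595] [0.0223 0.173 ]
0.045 22 [0.0216 0.1281] [0.0412 0.0223 0.1295] [0.023  0.1312]
side 16.625
-0.055 22 [-0.0243  0.0962] [-0.0558  0.0266  0.1083] [0.0289 0.121 ]
-0.025 34 [-0.0148  0.0975] [-0.0269  0.0174  0.1056] [0.0257 0.2024]
-0.015 23 [-0.0208  0.1049] [-0.0143  0.0206  0.1072] [0.0229 0.2251]
-0.005 26 [-0.0192  0.1077] [-0.006   0.0105  0.1124] [0.0249 0.2269]
0.005 23 [-0.0184  0.1104] [ 0.0054 -0.0141  0.1151] [0.0235 0.1186]
0.015 24 [-0.0186  0.0975] [0.0153 0.0107 0.1185] [0.0249 0.1222]
0.025 72 [-0.0159  0.096 ] [0.0274 0.0121 0.1221] [0.022  0.1438]
0.035 113 [-0.0064  0.1002] [0.033  0.0114 0.1359] [0.0212 0.1776]
0.045 9 [-0.0153  0.1107] [0.0409 0.0104 0.1271] [0.0231 0.1307]
```

View pics/w4.png

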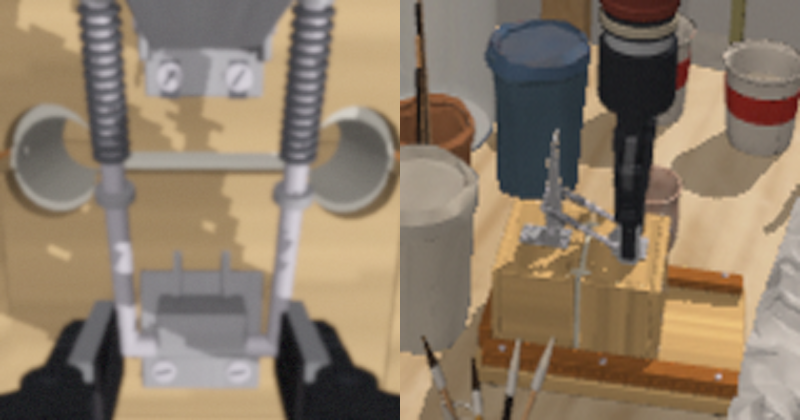

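The bar's ends show at crop (140,345) and (262,345), already passing under the lip with the pads holding both sides. I'll keep drawing it back to the post.

jog_arm(targets=[[[0.06, 0, 0], [0, 0, 0], 40], [[0.1, 0, 0], [0, 0, 0], 40], [[0.1, 0, 0], [0, 0, 0], 40]])

```text
time: 17.1
tool_pos: [0.5557, 0.0708, 0.0897]
tool_rot: [0.001, 0.995, 0.1, -0.002]
contact_force: [-4.3, -4.0, 4.9]
gripper_width: 0.462
grasp_force: 59.8
```

jog_arm(targets=[[[0.05, 0, 0], [0, 0, 0], 40], [[0.05, 0, 0], [0, 0, 0], 40]])

```text
time: 17.35
tool_pos: [0.5568, 0.071, 0.0897]
tool_rot: [0.001, 0.995, 0.1, -0.002]
contact_force: [-4.8, -4.8, 5.2]
gripper_width: 0.463
grasp_force: 59.8
```

jog_arm(targets=[[[0.04, 0, 0], [0, 0, 0], 40], [[0.04, 0, 0], [0, 0, 0], 40]])

```text
time: 17.6
tool_pos: [0.5576, 0.0712, 0.0896]
tool_rot: [0.001, 0.995, 0.1, -0.002]
contact_force: [-5.4, -5.4, 5.2]
gripper_width: 0.463
grasp_force: 59.8
```

jog_arm(targets=[[[0.04, 0, 0], [0, 0, 0], 40], [[0.04, 0, 0], [0, 0, 0], 40]])

```text
time: 17.85
tool_pos: [0.5585, 0.0714, 0.0896]
tool_rot: [0.001, 0.995, 0.1, -0.002]
contact_force: [-5.3, -5.0, 5.4]
gripper_width: 0.464
grasp_force: 59.8
```

jog_arm(targets=[[[0.04, 0, 0], [0, 0, 0], 40], [[0.04, 0, 0], [0, 0, 0], 40]])

```text
time: 18.1
tool_pos: [0.5587, 0.0714, 0.0895]
tool_rot: [0.001, 0.995, 0.1, -0.003]
contact_force: [-7.8, -6.2, 7.5]
gripper_width: 0.463
grasp_force: 60.1
```

jog_arm(targets=[[[0.04, 0, 0], [0, 0, 0], 40], [[0.04, 0, 0], [0, 0, 0], 40]])

```text
time: 18.35
tool_pos: [0.5587, 0.0714, 0.0895]
tool_rot: [0.001, 0.995, 0.1, -0.005]
contact_force: [-11.5, -5.5, 9.7]
gripper_width: 0.465
grasp_force: 60.3
```

The bar has met the post, shown by the force rising without motion. I'll ease off, let go and retreat upward.

jog_arm(targets=[[[-0.05, 0, 0], [0, 0, 0], 40], [[-0.05, 0, 0], [0, 0, 0], 50], [[-0.05, 0, 0], [0, 0, 0], 60], [[-0.05, 0, 0], [0, 0, 0], 75], [[-0.05, 0, 0], [0, 0, 0], 75], [[-0.05, 0, -1.5], [0, 0, 0], 75], [[-0.05, 0, -3.5], [0, 0, 0], 75], [[-0.05, 0, -3.5], [0, 0, 0], 75]])

```text
time: 19.35
tool_pos: [0.5639, 0.0727, 0.1831]
tool_rot: [0.0, 0.995, 0.1, 0.005]
contact_force: [0.0, -0.3, 1.0]
gripper_width: 0.75
grasp_force: 0.0
```

```bash
sed -i 's/("wrist","side")/("wrist","scene")/' lp.py; python3 lp.py; python3 - <<'E'
from h import *
s=state();print(s["contact_force"],s["gripper_width"])
a,_=grab_frame("wrist"); b,_=grab_frame("side")
cv2.imwrite("pics/w5.png",np.hstack([cv2.resize(a[:,:,::-1][60:260,160:350],(400,420)),cv2.resize(b[120:250,180:340][:,:,::-1],(400,420),interpolation=2)]))
E
```

```text
19.35 tcp [-0.035   0.0013  0.1831]
wrist 19.4
-0.055 31 [-0.0107  0.0941] [-0.0557 -0.0053  0.0943] [0.0145 0.0951]
-0.045 354 [-0.0291  0.0972] [-0.043  -0.0013  0.1056] [0.0202 0.2087]
-0.035 436 [-0.0288  0.0963] [-0.0354  0.0004  0.1031] [0.0209 0.1899]
-0.025 189 [-0.0289  0.0972] [-0.0254 -0.0039  0.103 ] [0.0221 0.192 ]
-0.015 137 [-0.0192  0.1047] [-0.0147 -0.0149  0.1066] [0.0225 0.1085]
-0.005 142 [-0.0193  0.1082] [-0.005   0.0176  0.1099] [0.0222 0.1136]
0.005 213 [-0.0203  0.1103] [ 0.0036 -0.0134  0.1135] [0.0231 0.1159]
0.015 286 [-0.02    0.0944] [0.0153 0.0077 0.1169] [0.0235 0.1197]
0.025 461 [-0.0192  0.0947] [0.0262 0.0017 0.1189] [0.023  0.1223]
0.035 860 [-0.0183  0.1073] [0.0352 0.0025 0.1245] [0.0219 0.1393]
0.045 1116 [-0.0168  0.1255] [0.0452 0.0016 0.1501] [0.0205 0.1646]
scene 19.45
-0.065 10 [-0.0152  0.0943] [-0.061  -0.0011  0.0945] [0.0225 0.0954]
-0.055 25 [-0.0149  0.0941] [-0.0544 -0.0037  0.0948] [0.013  0.0969]
-0.045 71 [-0.0185  0.0944] [-0.0446 -0.0025  0.0996] [0.0166 0.1081]
-0.035 53 [-0.0203  0.0957] [-0.0357 -0.0057  0.1024] [0.0189 0.1075]
-0.025 28 [-0.021   0.0965] [-0.0261  0.0004  0.1033] [0.0194 0.1067]
-0.015 21 [-0.0211  0.1039] [-0.015  -0.0167  0.1074] [0.0194 0.1098]
-0.005 27 [-0.0216  0.1052] [-0.0048 -0.0023  0.1104] [0.0212 0.1154]
0.005 20 [-0.022   0.1112] [ 0.0045 -0.0185  0.114 ] [0.0169 0.1153]
0.015 27 [-0.023   0.0945] [ 0.0159 -0.0181  0.1158] [0.0157 0.1206]
0.025 62 [-0.0216  0.0946] [0.0269 0.0025 0.1133] [0.0144 0.1227]
0.035 143 [-0.0203  0.0964] [ 0.0344 -0.0016  0.1243] [0.0169 0.1388]
0.045 127 [-0.0197  0.1226] [ 0.0448 -0.0065  0.1472] [0.0096 0.1641]
[-0.89088753  1.35592307 -0.51819593] 0.7492744753565266
```

View pics/w5.png

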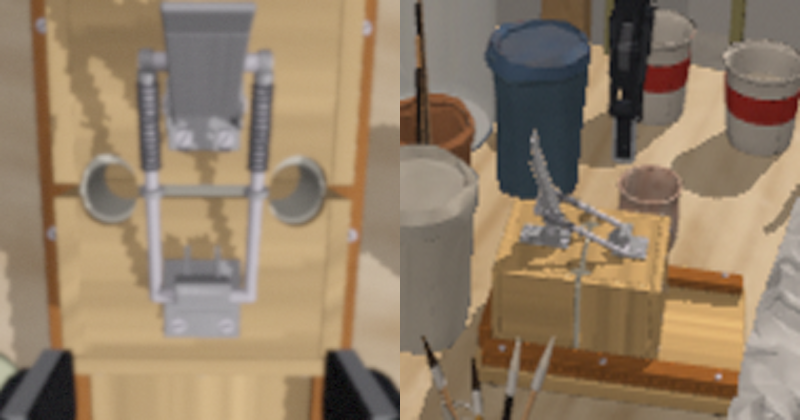

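The loop is hooked: its bar is under the lip at (205,295) in the left half of the picture. The lever stands at about 1.15 rad with its hinge at x ≈ 0.034. I'll shut the fingers and go to the lever's front face.

jog_arm(targets=[[[0, 0, -0.5], [0, 0, 0], 40], [[0, 0, -0.5], [0, 0, 0], 0], [[1.0, 0, -0.5], [0, 0, 0], 0], [[2.0, 0, -0.5], [0, 0, 0], 0], [[2.4, 0, -0.5], [0, 0, 0], 0], [[2.4, 0, -0.5], [0, 0, 0], 0], [[2.4, 0, -0.5], [0, 0, 0], 0]])

```text
time: 20.42
tool_pos: [0.6188, 0.0843, 0.1896]
tool_rot: [0.0, 0.995, 0.1, -0.0]
contact_force: [0.1, -0.1, 0.3]
gripper_width: -0.002
grasp_force: 0.0
```

```bash
python3 - <<'E'
from lp import *
s=state(); print(loc(s["tool_pos"][None])[0].round(4),s["gripper_width"],s["contact_force"],s["tool_rot"])
E
```

```text
[0.021  0.0019 0.1896] -0.0018585136255838569 [ 0.14526746 -0.06740294  0.32725951] [ 5.38902816e-06  9.95029977e-01  9.95750132e-02 -4.01665592e-04]
```

jog_arm(targets=[[[0.44, 0, 1.0], [0, 0, 0], 0], [[0.44, 0, 1.0], [0, 0, 0], 0], [[0.69, 0, 1.0], [0, 0, 0], 0], [[0.92, 0, 1.08], [0, 0, 0], 0], [[1.16, 0, 1.16], [0, 0, 0], 0], [[1.38, 0, 1.29], [0, 0, 0], 0], [[1.59, 0, 1.42], [0, 0, 0], 0]])

```text
time: 21.3
tool_pos: [0.659, 0.0922, 0.1548]
tool_rot: [0.0, 0.995, 0.1, 0.0]
contact_force: [-3.2, -0.4, 3.1]
gripper_width: 0.001
grasp_force: 2.1
```

jog_arm(targets=[[[0.19, 0, 0.17], [0, 0, 0], 0], [[0.37, 0, 0.34], [0, 0, 0], 0], [[0.37, 0, 0.34], [0, 0, 0], 0]])

```text
time: 21.68
tool_pos: [0.6676, 0.0942, 0.1451]
tool_rot: [-0.0, 0.995, 0.1, -0.0]
contact_force: [-1.3, -0.4, 1.3]
gripper_width: 0.001
grasp_force: 0.8
```

```bash
sed -i 's/("wrist","scene")/("scene","side")/' lp.py; python3 lp.py; python3 - <<'E'
from h import *
print(state()["contact_force"])
a,_=grab_frame("side"); b,_=grab_frame("scene")
cv2.imwrite("pics/w6.png",np.hstack([cv2.resize(a[:,:,::-1][140:240,200:300],(400,400),interpolation=2),cv2.resize(b[130:250,180:300][:,:,::-1],(400,400),interpolation=2)]))
E
```

```text
21.675 tcp [0.0709 0.0021 0.1451]
scene 21.725
-0.065 14 [-0.0128  0.094 ] [-0.0615 -0.0025  0.0947] [0.0201 0.0962]
-0.055 29 [-0.0155  0.0941] [-0.0552 -0.0024  0.0948] [0.0151 0.0963]
-0.045 69 [-0.0202  0.0946] [-0.0438 -0.0016  0.1008] [0.0162 0.1083]
-0.035 48 [-0.021   0.0986] [-0.0359 -0.0061  0.1024] [0.0189 0.1086]
-0.025 31 [-0.0218  0.0959] [-0.0269 -0.0044  0.1022] [0.0194 0.1047]
-0.015 21 [-0.0213  0.0992] [-0.0163 -0.0087  0.1039] [0.0203 0.106 ]
-0.005 20 [-0.0216  0.1022] [-0.0055 -0.0168  0.1055] [0.0212 0.1078]
0.005 25 [-0.0223  0.1057] [ 0.0036 -0.0016  0.1089] [0.0186 0.1108]
0.015 26 [-0.0216  0.0944] [0.0168 0.0041 0.1091] [0.0202 0.1124]
0.025 64 [-0.0222  0.0947] [0.0252 0.0071 0.1083] [0.0188 0.1151]
0.035 94 [-0.0213  0.0957] [ 0.0348 -0.0004  0.1134] [0.0189 0.1194]
0.045 80 [-0.0215  0.1122] [ 0.045  -0.0045  0.12  ] [0.0188 0.1264]
side 21.775
-0.045 23 [-0.0081  0.0955] [-0.0432  0.0106  0.105 ] [0.0205 0.1068]
-0.035 37 [-0.0131  0.0971] [-0.0354  0.0091  0.0999] [0.0243 0.1055]
-0.025 25 [-0.0201  0.0949] [-0.0264  0.0033  0.0991] [0.0231 0.1017]
-0.015 18 [-0.0186  0.0991] [-0.0158  0.0181  0.1022] [0.0256 0.1033]
-0.005 16 [-0.0187  0.1009] [-0.0055  0.0018  0.1044] [0.0245 0.1059]
0.005 21 [-0.0182  0.1025] [ 0.0042 -0.0134  0.1053] [0.024  0.1086]
0.015 18 [-0.0187  0.1049] [0.0149 0.015  0.1071] [0.0227 0.1095]
0.025 45 [-0.018   0.0965] [ 0.0265 -0.0039  0.1062] [0.0244 0.1125]
0.035 56 [-0.015   0.0964] [0.0348 0.0112 0.1102] [0.0226 0.1168]
0.045 43 [-0.0095  0.1094] [0.0455 0.0104 0.118 ] [0.0217 0.1243]
[ 0.22527795 -1.10272646  1.21714657]
```

View pics/w6.png

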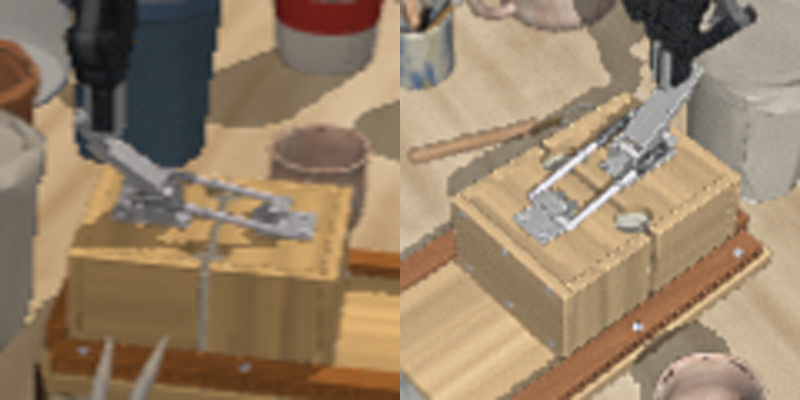

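The loop is still hooked, with the lever at roughly 0.6 rad under the fingertip. I'll press on along the arc.

jog_arm(targets=[[[0.13, 0, 0.19], [0, 0, 0], 0], [[0.26, 0, 0.38], [0, 0, 0], 0], [[0.36, 0, 0.61], [0, 0, 0], 0]])

```text
time: 22.25
tool_pos: [0.6768, 0.096, 0.1302]
tool_rot: [-0.0, 0.995, 0.1, 0.001]
contact_force: [0.3, 0.2, 2.2]
gripper_width: 0.005
grasp_force: 0.7
```

jog_arm(targets=[[[0.1, 0, 0.23], [0, 0, 0], 0], [[0.15, 0, 0.43], [0, 0, 0], 0], [[0.18, 0, 0.53], [0, 0, 0], 0]])

```text
time: 22.62
tool_pos: [0.6802, 0.0967, 0.1161]
tool_rot: [-0.0, 0.995, 0.1, -0.001]
contact_force: [-0.4, -0.8, 0.3]
gripper_width: 0.001
grasp_force: 0.0
```

jog_arm(targets=[[[0, 0, 0.06], [0, 0, 0], 0], [[0, 0, 0.12], [0, 0, 0], 0], [[0, 0, 0.12], [0, 0, 0], 0]])

```text
time: 23.0
tool_pos: [0.6806, 0.0967, 0.1143]
tool_rot: [-0.0, 0.995, 0.1, 0.0]
contact_force: [0.1, -0.5, 0.8]
gripper_width: -0.004
grasp_force: 0.0
```

jog_arm(targets=[[[0, 0, 0.06], [0, 0, 0], 0], [[0, 0, 0.1], [0, 0, 0], 0], [[0, 0, 0.1], [0, 0, 0], 0]])

```text
time: 23.38
tool_pos: [0.6807, 0.0968, 0.1119]
tool_rot: [-0.0, 0.995, 0.1, 0.0]
contact_force: [-0.2, -0.6, -0.2]
gripper_width: -0.002
grasp_force: 0.0
```

jog_arm(targets=[[[0, 0, 0.04], [0, 0, 0], 0], [[0, 0, 0.08], [0, 0, 0], 0], [[0, 0, 0.08], [0, 0, 0], 0]])

```text
time: 23.75
tool_pos: [0.6808, 0.0967, 0.1116]
tool_rot: [0.0, 0.995, 0.1, 0.0]
contact_force: [-4.3, -0.4, 7.5]
gripper_width: 0.0
grasp_force: 3.6
```

Firm contact at z ≈ 0.1116 is the lever lying flat after its snap. I'll retreat and check.

jog_arm(targets=[[[-0.1, 0, -0.5], [0, 0, 0], 0], [[-0.1, 0, -2], [0, 0, 0], 0], [[-0.1, 0, -4], [0, 0, 0], 0], [[-2, 0, -5], [0, 0, 0], 0], [[-4, 0, -5], [0, 0, 0], 0], [[-5, 0, -5], [0, 0, 0], 0], [[-5, 0, -5], [0, 0, 0], 0]])

```text
time: 24.62
tool_pos: [0.5573, 0.0718, 0.2354]
tool_rot: [0.0, 0.995, 0.099, 0.001]
contact_force: [0.3, -0.8, 1.1]
gripper_width: -0.0
grasp_force: 0.0
```

```bash
python3 - <<'E'
from lp import *
s=state(); print(s["time"],s["contact_force"])
for n in("wrist","scene"):
    a,d=grab_frame(n); C=loc(cloud(n,d,s)); m=(abs(C[...,1])<.01)&(C[...,2]>.085)&(C[...,2]<.2)
    for x in np.arange(-.06,.13,.01):
        k=m&(abs(C[...,0]-x)<.005)
        if k.any(): print(n,x.round(2),k.sum(),np.percentile(C[k][:,2],[10,50,90]).round(4))
    t=(abs(C[...,2]-.09)<.003)&(C[...,0]<-.02)&(C[...,0]>-.13)&(abs(C[...,1])<.07)
    print("front rear edge x",np.percentile(C[t][:,0],1).round(4))
E
```

```text
24.625 [ 0.28511017 -0.77098734  1.12395122]
wrist -0.06 151 [0.0906 0.093  0.0945]
wrist -0.05 113 [0.0923 0.0934 0.1053]
wrist -0.04 190 [0.1055 0.1064 0.1073]
wrist -0.03 224 [0.0903 0.0935 0.1036]
wrist -0.02 193 [0.0895 0.0904 0.0915]
wrist -0.01 171 [0.0894 0.0901 0.0911]
wrist 0.0 99 [0.0894 0.0903 0.091 ]
wrist 0.01 199 [0.0892 0.0901 0.0909]
wrist 0.02 199 [0.0919 0.0931 0.0943]
wrist 0.03 226 [0.0922 0.1055 0.1079]
wrist 0.04 224 [0.092  0.1111 0.1127]
wrist 0.05 229 [0.1111 0.1121 0.113 ]
wrist 0.06 247 [0.111  0.1119 0.1128]
wrist 0.07 243 [0.1112 0.112  0.1131]
wrist 0.08 247 [0.1108 0.112  0.1129]
wrist 0.09 257 [0.1109 0.1121 0.113 ]
wrist 0.1 279 [0.1119 0.1131 0.1147]
wrist 0.11 396 [0.1138 0.1234 0.1295]
wrist 0.12 103 [0.0894 0.1286 0.1303]
front rear edge x -0.0806
scene -0.06 34 [0.0915 0.0936 0.0952]
scene -0.05 37 [0.0923 0.0939 0.1066]
scene -0.04 48 [0.0954 0.106  0.1087]
scene -0.03 23 [0.0927 0.1008 0.1059]
scene -0.02 22 [0.0905 0.0919 0.0939]
scene -0.01 27 [0.0898 0.0913 0.0922]
scene 0.0 19 [0.0868 0.0905 0.0918]
scene 0.01 30 [0.0897 0.0908 0.0939]
scene 0.02 29 [0.0909 0.0939 0.0954]
scene 0.03 40 [0.0927 0.0974 0.1086]
scene 0.04 29 [0.0942 0.1116 0.1141]
scene 0.05 30 [0.093  0.112  0.1141]
scene 0.06 29 [0.1104 0.1129 0.1139]
scene 0.07 29 [0.0918 0.1126 0.1143]
scene 0.08 34 [0.0906 0.1121 0.1143]
scene 0.09 29 [0.111  0.1135 0.115 ]
scene 0.1 29 [0.1122 0.1134 0.1156]
scene 0.11 59 [0.113  0.1209 0.1299]
scene 0.12 40 [0.0892 0.1295 0.1323]
front rear edge x -0.0817
```

```bash
python3 - <<'E'
from lp import *
s=state(); a,d=grab_frame("wrist"); C=loc(cloud("wrist",d,s))
ok=True
for x in (-.04,-.03,-.02,-.01,0,.01):
    k=(abs(C[...,0]-x)<.005)&(abs(abs(C[...,1]-.0015)-.019)<.002)&(abs(C[...,2]-.1)<.02); z=np.median(C[k][:,2]); print(x,k.sum(),z.round(4)); ok&=.094<z<.108
k=(C[...,0]<-.055)&(C[...,0]>-.1)&(abs(C[...,1])<.025)&(C[...,2]>.097)&(C[...,2]<.2); print("bar off keeper px",k.sum())
if ok: print(job_done())
E
```

```text
-0.04 57 0.0999
-0.03 73 0.1
-0.02 82 0.1002
-0.01 81 0.1006
0 86 0.1009
0.01 85 0.1011
bar off keeper px 0
the job is handed in; nothing more can be done
None
```

The job is handed in: the mould is closed, seated with about 15 N, the loop is hooked under the keeper's lip and the lever lies flat; I read no verdict back, and the loop's pull on the keeper was not measured directly.

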